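Hold a ceramic offcut in the corner of a scribing jig

ROBOT

A 6-joint arm with a two-finger parallel gripper is mounted at the origin on a cart in front of the work surface, level with it; the furniture and walls round the work are solid. World frame = base frame: x ahead of the robot, y to its left, z up, the work surface at z = 0. Lengths are in m, angles in rad, forces in N, time in s.
With the tool pointing down it reaches from about 0.3 to 1 m from the base axis. Payload 5.1 kg.
Tool frame: the origin (TCP) lies at the very end of the fingers, on their centre line; the grasp point (between the pads) lies 19 mm behind it (r.hold_point_z is the distance from the TCP to the grasp point, in m); z points along the fingers, y is the direction in which the jaws open and shut (so a half turn about z gives the same grasp; the last joint's range is limited). The gripper opens to 95 mm and grips with 3 to 60 N. Pads are 20 mm wide; open, the fingers measure 119 mm over their backs; the gripper's body (75 mm by 180 mm) begins 59 mm behind the grasp point.
Start: joints at [-1.404, 0.124, 1.65, -0, 1.367, -0.083], TCP at [0.161, -0.63, 0.215] pointing down, gripper open.
Joint ranges: [-2.61, 2.61], [-1.02, 2.33], [0.03, 2.71], [-1.35, 4.49], [0.32, 2.68], [-2.91, 2.91]. Speed limits (rad/s): [2.57, 2.57, 3.14, 3.14, 3.14, 3.14].

INTERFACE

Orientations are given as a unit quaternion [x, y, z, w].
In Python, from cell import r gives the robot as it stands.
- The arm moves only by the tool arm_command, never from a script. Its argument "targets" is a list of rows, each an object of numbers: "dx", "dy", "dz": the shift along the tool's x, y, z in m; "wx", "wy", "wz": the turn, a rotation vector about the tool's x, y, z in rad; "grip": the opening, from 0 (shut) to 1 (fully open). In form: [{"dx": .., "dy": .., "dz": .., "wx": .., "wy": .., "wz": .., "grip": ..}, ...]. A call has 1 to 12 rows; each row shifts and turns the pose as measured when the row begins, along the tool's axes as they then stand; what a row does not reach is not made up. A row lasts 1/10 s, in which the tool goes at most 50 mm and 8.59 degrees, less where a joint would pass 70% of its speed; a pose out of reach is approached as far as the arm can. A call is refused whole if a number of a shift passes 0.05 or a number of a turn 0.15, either way. A call with a gripper value outside its range is refused whole. The fingers move at their own pace and stop on an object; the grip force is fixed at half the most. Time passes only in rows, so rows that do not move let the fingers close. It gives the time, the measured TCP pose, the force and the opening at its end, in the units of the state.
- r.get_obs(): the state, without advancing time (a new reading comes with each control period).
- r.camera(name): name is "scene" or "top" or "wrist"; returns the picture (400x640x3 uint8, red, green, blue); there is no depth.
- r.camera_params(name): a dict with "K" (3x3 intrinsics, pixels), "rvec" (rotation vector, rad) and "tvec" (3), from world to camera coordinates, as OpenCV has them. Camera axes: x right, y down, z forward; pixel columns grow to the right and rows downward; lengths in m; the calibration is good to about 2 mm. A picture is of the moment at which its call begins: read the wrist's pose just before it. camera_params takes no time and is no camera call; for the wrist camera it gives the pose at the moment of the call.
- r.job_done(): hands the job in, once; it reports no verdict.
Trained networks look in the newest picture that a camera, given by its name, has taken for a name from the list of things; names that differ only in an ending like _2 or _b are one class to them, and where a whole thing is asked for, a point or a joint stands for the part that bears it (a point fixed in the world has none). Each returns a list of dicts, best first, with "p" (0 to 1); they miss things now and then, are a little off and sometimes report something else, mostly with a low value. They report only what shows in the picture. A call takes as long as a camera call. They do not tell look-alikes from the thing itself.
- r.outline_of(camera, target): "region" (400x640 bool, what is visible of it) and "uv" ([column, row] in pixels, amid what is visible of it).
- r.spot_point(camera, target): "uv" ([column, row] in pixels: a listed point, or the origin of a listed thing).
The state is a dict: "clock": time; "qpos": joint angles; "dq": joint speeds; "joint_torque": joint torques, N m; "tool_pos": TCP position; "eef_rot": TCP orientation; "ft_force": force on the tool from outside, world axes, zero at the start; "ft_torque": the same for the moment, N m; "grip_width": opening from 0.0 (shut) to 1.0 (fully open).
Only numpy, scipy, OpenCV 4.12 (cv2) and the standard library are available. Lean on these libraries where they do the work, as an engineer would, in place of code of your own. Each camera call takes 0.05 s, during which the arm holds its last target.

TASK

Pick up the white ceramic offcut, set it on the base plate of the scribing jig with its bevel facing away from the blue fence, and bring it flush against the fence and up to the brass stop block. Then press it firmly against the fence and down on the plate at the same time with one diagonal push of the fingers (the bevel is there for this), and finish while still holding it there with that push. The ceramic is brittle: never knock or press it against the jig with more than 40 N (a push of about 15 N is right), and leave the timer, beaker, tape and marker where they are.

Things in the scene. Friction and masses are not known exactly. Their poses are not given: they have to be found in the camera images.
- offcut: White ceramic bar with a brick-red bevel, 36 (x) x 90 (y) x 40 (z) mm, about 0.2 kg. Origin: centre of its underside; z up, y along its length. The upper edge on the -x side is bevelled all along: 12 mm at 45 degrees, so the -x side face is upright from 0 to 28 mm height and the bevel runs from there up to 40 mm. It lies loose on the bench with the bevel towards the robot's side.
- bevel (a point): Middle of the offcut's bevel face, at (-12, 0, 34) mm in the offcut's frame.
- jig: Scribing jig, fixed to the bench, 130 (x) x 190 (y) mm on plan. Origin: centre of its underside on the bench; the fence is at its +x side, the stop block at its +y end. The open sides are -x and -y.
- jig_plate: Flat aluminium base plate of the jig, 130 x 190 mm; its top is 14 mm above the bench. Origin: centre of its underside, 4 mm above the jig's origin. Ceramic slides on it with friction of about 0.3.
- jig_fence: Blue fence, 14 mm thick, 180 mm long along the jig's y, 36 mm high above the plate; its working face looks to the jig's -x and lies 51 mm to +x of the jig's origin. Origin: centre of its foot on the plate.
- jig_stop: Brass stop block, 75 (x) x 16 (y) mm, 30 mm high above the plate; its working face looks to the jig's -y and lies 70 mm to +y of the jig's origin. Origin: centre of its foot on the plate.
- seat (a point): Where the offcut's origin belongs when it is seated, touching plate, fence and stop with the axes of offcut and jig parallel: at (33, 25, 14) mm in the jig's frame. Axes as the jig's.
- timer: White bench timer lying on its back, 58 x 68 x 16 mm, loose bystander. Origin: centre of its underside.
- beaker_100: Small glass beaker, 56 mm across, 68 mm high, loose bystander. Origin: centre of its underside.
- label_tape: Roll of beige label tape lying flat, 55 mm across, 18 mm high, loose bystander. Origin: centre of its underside.
- marker: White marker pen with a red cap, lying, 117 mm long along its y, 14 mm high, loose bystander. Origin: centre of its underside.
Things that resemble listed ones, but are neither listed nor needed, are in the scene too. Leave any brown or green look-alike of the offcut alone.

How it is judged:
On the way, in this order (a step that is already met when the one before it is completed fails the run):
1. the offcut is lifted clear of the bench (height (world z) of offcut above 0.03 m), for 0.1 s.
2. the offcut is set down level on the jig's plate (contact force between offcut and jig_plate above 0.8 N and angle between offcut's own z axis and vertical below 0.1 rad and z of offcut in the frame of jig below 0.018 m), for 0.2 s.
At the end, for the whole second after the job is handed in: Offcut flat on the plate, flush with the fence (within 2 mm, 0.04 rad), its end within 4 mm of the stop, bevel away from the fence, at rest; the fingers still push it with over 3 N, so that it bears on the fence with over 2.5 N and on the plate with over 4.5 N (its weight is about 2 N) (x of offcut in the frame of seat between -0.002 and 0.002 m and y of offcut in the frame of seat between -0.004 and 0.002 m and z of offcut in the frame of seat below 0.002 m and angle between the y axis of offcut and the y axis of jig, either way round below 0.04 rad and angle between offcut's own z axis and vertical below 0.04 rad and x of bevel in the frame of jig below 0.026 m and contact force between offcut and jig_fence above 2.5 N and contact force between offcut and jig_plate above 4.5 N and contact force between the fingers and offcut above 3 N and linear speed of offcut below 0.01 m/s); the arm keeps its last pose, push and grip.
It fails at once if the brittle offcut bears on the plate, fence or stop with more than 40 N (contact force between offcut and jig_plate above 40 N or contact force between offcut and jig_fence above 40 N or contact force between offcut and jig_stop above 40 N).
It fails at once if the timer, beaker, tape or marker is moved by more than 20 mm (distance of any of timer, beaker_100, label_tape, marker from where it was at the start of the episode above 0.02 m).
It also fails if it takes over 64 s, if anything falls off the work surface, if the arm or the gripper's body presses on something with over 40 N, if the wrist force passes 120 N, or if a joint passes its speed limit or range.

## Working session

There is one attempt and no reset: what is moved stays moved. The work goes in short steps, Python scripts to look and compute and a tool call to move; the robot and the scene stay as the last step left them, time stands still between calls to the robot, and variables do not carry over. Pictures are saved under pics/ and viewed, and the job is handed in when it is done.

Besides the shell and the picture viewer there is one more tool, called after "Call:" as name(argument=value, ...) on one line, values as JSON. arm_command: Moves the arm, as the interface text tells. Its arguments: {"type":"object","properties":{"targets":{"type":"array"}},"required":["targets"]}

```bash
ls; mkdir -p pics; cat > h.py <<'E'
import numpy as np, cv2
from cell import r
def save(name,cam):
    im=r.camera(cam); cv2.imwrite('pics/'+name,im[:,:,::-1]); return im
def ray(cam,uv,P=None):
    P=P or r.camera_params(cam); K=np.array(P['K']);R=cv2.Rodrigues(np.array(P['rvec'],float))[0];t=np.array(P['tvec'],float).ravel()
    d=R.T@np.linalg.inv(K)@np.array([uv[0],uv[1],1.]); return -R.T@t,d
def onz(cam,uv,z,P=None):
    c,d=ray(cam,uv,P); return c+d*(z-c[2])/d[2]
def proj(cam,X,P=None):
    P=P or r.camera_params(cam)
    return cv2.projectPoints(np.array(X,float).reshape(-1,1,3),np.array(P['rvec'],float),np.array(P['tvec'],float),np.array(P['K'],float),None)[0].reshape(-1,2)
E
python3 - <<'E'
from h import *
o=r.get_obs(); print(o)
save('s0.png','scene'); save('t0.png','top'); save('w0.png','wrist')
for t in ['offcut','jig','jig_fence','jig_stop','timer','beaker_100','label_tape','marker']:
    for x in r.outline_of('top',t)[:3]: 
        print(t,x['p'],x['uv'],x['region'].sum(),onz('top',x['uv'],0.02))
for t in ['bevel','seat','offcut','jig']:
    for x in r.spot_point('top',t)[:3]: print(t,x)
E
```

```text
pics
{'clock': 0.0, 'qpos': array([-1.40360633e+00,  1.24483549e-01,  1.65164572e+00, -1.60054749e-05,
        1.36751855e+00, -8.25816116e-02]), 'dq': array([8.54336826e-05, 1.98864424e-03, 1.01579887e-04, 1.11993072e-03,
       1.01537040e-04, 2.84365769e-04]), 'joint_torque': array([-1.01783775e-03, -4.17602062e+01, -3.59937501e+01,  7.72599899e-02,
        4.91739751e-02, -1.67988455e-04]), 'tool_pos': array([ 0.16054112, -0.62920365,  0.21341773]), 'eef_rot': array([ 9.92211172e-01,  1.24562971e-01, -5.12873229e-05, -1.02633066e-03]), 'ft_force': array([ 0.37614305,  0.50069696, -0.03647718]), 'ft_torque': array([-0.006504  ,  0.06454851,  0.01366798]), 'grip_width': 0.9991392514925554}
offcut 0.76 [269.0, 217.1] 395 [0.51234828 0.17988614 0.02      ]
offcut 0.75 [183.2, 211.9] 483 [0.52396842 0.43906514 0.02      ]
offcut 0.7 [246.0, 266.4] 418 [0.36513265 0.24173344 0.02      ]
jig 0.22 [228.3, 223.2] 446 [0.49198571 0.30107977 0.02      ]
jig_fence 0.69 [361.9, 194.3] 356 [ 0.58617032 -0.0978023   0.02      ]
jig_stop 0.17 [228.3, 222.6] 483 [0.49379126 0.30118134 0.02      ]
timer 0.61 [255.3, 159.9] 402 [0.68855445 0.22904696 0.02      ]
beaker_100 0.68 [453.6, 195.2] 373 [ 0.58765832 -0.37307744  0.02      ]
label_tape 0.67 [316.6, 147.6] 263 [0.73031896 0.04187307 0.02      ]
marker 0.59 [459.5, 170.8] 160 [ 0.66334628 -0.39338277  0.02      ]
bevel {'uv': [189.4, 208.0], 'p': 0.97}
bevel {'uv': [247.5, 268.0], 'p': 0.85}
bevel {'uv': [230.3, 225.9], 'p': 0.62}
seat {'uv': [349.4, 201.7], 'p': 0.88}
offcut {'uv': [275.9, 213.0], 'p': 0.91}
offcut {'uv': [185.6, 211.7], 'p': 0.79}
offcut {'uv': [242.9, 266.3], 'p': 0.76}
jig {'uv': [356.2, 219.0], 'p': 0.76}
```

```bash
python3 - <<'E'
import cv2
a=cv2.imread('pics/t0.png'); cv2.imwrite('pics/t0c.png',cv2.resize(a[120:300,140:400],None,fx=3,fy=3,interpolation=cv2.INTER_CUBIC))
E
```

```text
(no output)
```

View pics/t0.png

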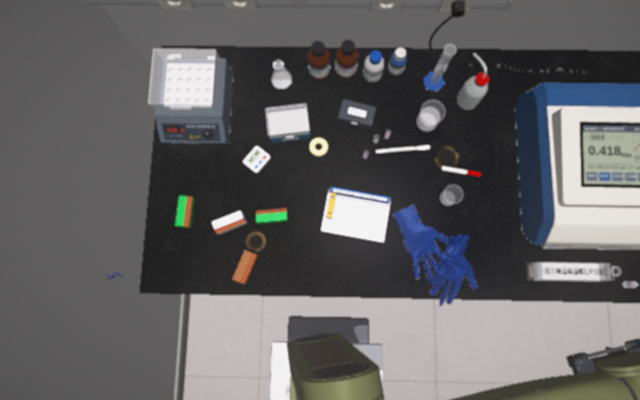

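View pics/s0.png

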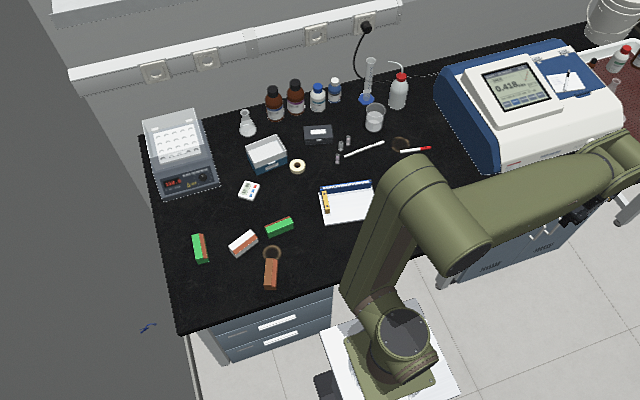

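```bash
true
```

```text
(no output)
```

View pics/t0c.png

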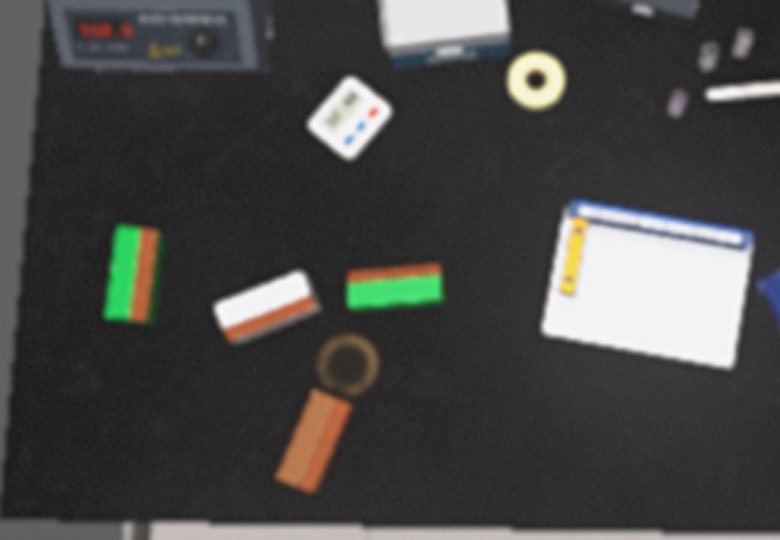

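Top view: the white offcut (red bevel) is at about px (229,222), between green and brown look-alikes. The jig is at about (356,215), with its blue fence at the far side and the stop at its left (+y) end. Next I'll fit both poses.

```bash
cat >> h.py <<'E'
from scipy.optimize import minimize
from scipy.spatial import ConvexHull
OFF=[(x,y,z) for y in(-45,45) for x,z in((-18,0),(18,0),(18,40),(-6,40),(-18,28))]
def place(pts,x,y,yaw,z0=0):
    p=np.array(pts,float)/1000; c,s=np.cos(yaw),np.sin(yaw)
    return np.c_[x+c*p[:,0]-s*p[:,1], y+s*p[:,0]+c*p[:,1], p[:,2]+z0]
def sil(uv,shape=(400,640)):
    S=8; m=np.zeros(shape,np.float32); h=cv2.convexHull(uv.astype(np.float32))
    big=np.zeros(shape,np.uint8); cv2.fillConvexPoly(big,np.round(h*(1<<6)).astype(np.int32),255,cv2.LINE_AA,6); return big/255.
def fit(cam,reg,pts,x0,z0=0,P=None):
    P=P or r.camera_params(cam); g=cv2.GaussianBlur(reg.astype(np.float32),(0,0),1.)
    f=lambda v: float(((cv2.GaussianBlur(sil(proj(cam,place(pts,v[0],v[1],v[2],z0),P)),(0,0),1.)-g)**2).sum())
    sx=np.array([x0]+[np.array(x0)+d for d in np.diag([.01,.01,.1])])
    q=minimize(f,x0,method='Nelder-Mead',options=dict(initial_simplex=sx,xatol=1e-5,fatol=1e-3,maxiter=400)); return q.x,q.fun,reg.sum()
E
python3 - <<'E'
from h import *
im=cv2.imread('pics/t0.png')[:,:,::-1].astype(int)
P=r.camera_params('top')
b=im.max(2)>75
n,l=cv2.connectedComponents(b.astype(np.uint8))
ro=l==l[221,227]; print(ro.sum()); print(fit('top',ro,OFF,[.49,.30,.37]))
rj=l==l[220,360]; print(rj.sum(), np.where(rj)[0].min(),np.where(rj)[0].max(),np.where(rj)[1].min(),np.where(rj)[1].max())
JIG=[(x,y,z) for x in(-65,65) for y in (-95,95) for z in (4,14)]+[(x,y,50) for x in(51,65) for y in(-90,90)]
print(fit('top',rj,JIG,[.53,-.08,-.17]))
print(onz('top',[356.2,219],0), onz('top',[349.4,201.7],.014))
E
```

```text
550
(array([0.49609711, 0.30085652, 0.40496345]), np.float64(2.141077951523136), np.int64(550))
3177 186 243 320 391
(array([ 0.5243191 , -0.07954824, -0.16795719]), np.float64(26.30166627396617), np.int64(3177))
[ 0.51356845 -0.08213918  0.        ] [ 0.56399296 -0.0605715   0.014     ]
```

View pics/w0.png

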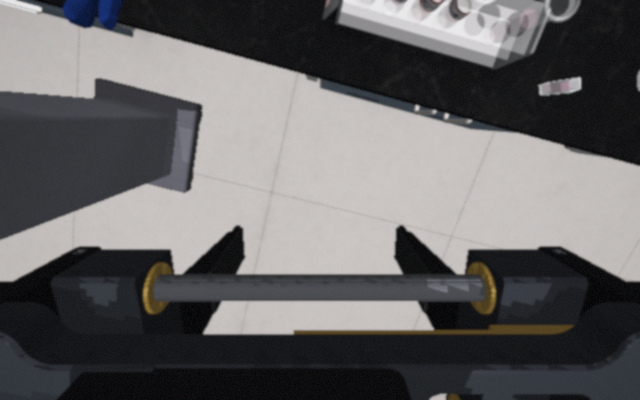

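Call:
arm_command(targets=[{"dx":0.02,"dy":-0.045,"dz":-0.02},{"dx":0.03,"dy":-0.04,"dz":-0.02},{"dx":0.03,"dy":-0.04,"dz":-0.01},{"dx":0.03,"dy":-0.04,"dz":-0.01},{"dx":0.03,"dy":-0.04},{"dx":0.03,"dy":-0.04},{"dx":0.03,"dy":-0.04},{"dx":0.03,"dy":-0.04},{"dx":0.03,"dy":-0.04},{"dx":0.03,"dy":-0.04},{"dx":0.03,"dy":-0.04},{"dx":0.03,"dy":-0.04}])

```text
schema error: expected keys dx, dy, dz, wx, wy, wz, grip
```

Call:
arm_command(targets=[{"dx":0.02,"dy":-0.045,"dz":-0.02,"wx":0,"wy":0,"wz":0,"grip":1},{"dx":0.03,"dy":-0.04,"dz":-0.02,"wx":0,"wy":0,"wz":0,"grip":1},{"dx":0.03,"dy":-0.04,"dz":-0.01,"wx":0,"wy":0,"wz":0,"grip":1},{"dx":0.03,"dy":-0.04,"dz":-0.01,"wx":0,"wy":0,"wz":0,"grip":1},{"dx":0.03,"dy":-0.04,"dz":0,"wx":0,"wy":0,"wz":0,"grip":1},{"dx":0.03,"dy":-0.04,"dz":0,"wx":0,"wy":0,"wz":0,"grip":1},{"dx":0.03,"dy":-0.04,"dz":0,"wx":0,"wy":0,"wz":0,"grip":1},{"dx":0.03,"dy":-0.04,"dz":0,"wx":0,"wy":0,"wz":0,"grip":1},{"dx":0.03,"dy":-0.04,"dz":0,"wx":0,"wy":0,"wz":0,"grip":1},{"dx":0.03,"dy":-0.04,"dz":0,"wx":0,"wy":0,"wz":0,"grip":1},{"dx":0.03,"dy":-0.04,"dz":0,"wx":0,"wy":0,"wz":0,"grip":1},{"dx":0.03,"dy":-0.04,"dz":0,"wx":0,"wy":0,"wz":0,"grip":1}])

```text
clock: 1.95
tool_pos: [0.3787, -0.0784, 0.2754]
eef_rot: [0.993, 0.117, 0.005, -0.0]
ft_force: [0.7, 0.3, 0.9]
grip_width: 0.997
```

```bash
cat >> h.py <<'E'
from scipy.spatial.transform import Rotation as Ro
def st():
    o=r.get_obs(); R=Ro.from_quat(o['eef_rot']).as_matrix()
    print('t',round(o['clock'],2),'pos',o['tool_pos'].round(4),'yawx',round(np.arctan2(R[1,0],R[0,0]),4),'z',R[:,2].round(3),'F',o['ft_force'].round(1),'g',round(o['grip_width'],3),'q',o['qpos'].round(2))
    return o,R
def to(p,yaw=None):
    o,R=st(); d=R.T@(np.array(p)-o['tool_pos']); print('tool shift',d.round(4))
    if yaw is not None:
        cur=np.arctan2(R[1,0],R[0,0]); print('wz', -(((yaw-cur)+np.pi)%(2*np.pi)-np.pi))
E
python3 - <<'E'
from h import *
st(); save('w1.png','wrist'); st()
E
```

```text
t 1.95 pos [ 0.3787 -0.0784  0.2754] yawx 0.2355 z [ 0.009  0.002 -1.   ] F [0.7 0.3 0.9] g 0.997 q [-0.35 -0.54  2.11  0.    1.56  0.99]
t 2.0 pos [ 0.3807 -0.0714  0.2755] yawx 0.2464 z [ 0.011  0.008 -1.   ] F [-0.8  2.2  0.8] g 0.996 q [-0.33 -0.54  2.11  0.01  1.56  0.99]
```

View pics/w1.png

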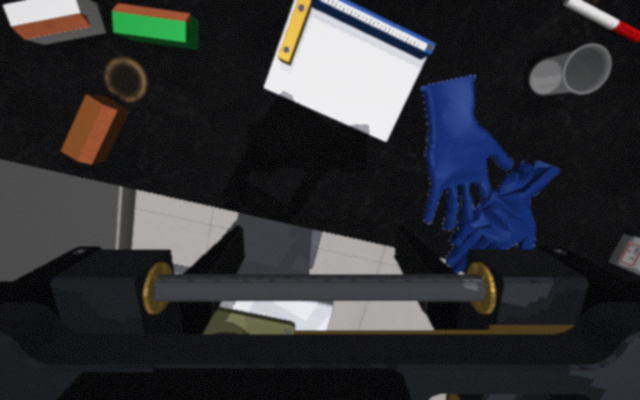

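Call:
arm_command(targets=[{"dx":-0.03,"dy":0,"dz":-0.02,"wx":0,"wy":0,"wz":0.1,"grip":1},{"dx":-0.03,"dy":0,"dz":-0.02,"wx":0,"wy":0,"wz":0.1,"grip":1},{"dx":0,"dy":0,"dz":0,"wx":0,"wy":0,"wz":0,"grip":1},{"dx":0,"dy":0,"dz":0,"wx":0,"wy":0,"wz":0,"grip":1}])

```text
clock: 2.4
tool_pos: [0.3207, -0.0792, 0.3157]
eef_rot: [1.0, 0.027, 0.005, -0.004]
ft_force: [-0.3, 0.4, -0.3]
grip_width: 1.0
```

```bash
cat >> h.py <<'E'
def box(x0,x1,y0,y1,z0,z1): return [(x,y,z) for x in(x0,x1) for y in(y0,y1) for z in(z0,z1)]
PL=box(-65,65,-95,95,4,14); FE=box(51,65,-90,90,14,50); ST=box(-24,51,70,86,14,44)
ED=[(0,1),(2,3),(4,5),(6,7),(0,2),(1,3),(4,6),(5,7),(0,4),(1,5),(2,6),(3,7)]
def draw(im,cam,pts,pose,P,col,s=1,z0=0):
    uv=proj(cam,place(pts,*pose,z0),P)*s
    ed=ED if len(pts)==8 else [(i,(i+1)%5) for i in range(5)]+[(5+i,5+(i+1)%5) for i in range(5)]+[(i,i+5) for i in range(5)]
    for a,b in ed: cv2.line(im,tuple(int(v) for v in uv[a]),tuple(int(v) for v in uv[b]),col,1,cv2.LINE_AA)
E
python3 - <<'E'
from h import *
import pickle
st(); P=r.camera_params('wrist'); im=save('w2.png','wrist'); st(); P2=r.camera_params('wrist')
pickle.dump((im,P),open('w2.pkl','wb')); print(P['tvec'],P2['tvec'])
v=im[:,:,::-1].copy()
for p,c in((PL,(0,255,0)),(FE,(255,0,255)),(ST,(0,0,255))): draw(v,'wrist',p,(.5243,-.0795,-.168),P,c)
draw(v,'wrist',OFF,(.4961,.3009,.405),P,(0,255,0))
cv2.imwrite('pics/w2d.png',v)
E
```

```text
t 2.4 pos [ 0.3207 -0.0792  0.3157] yawx 0.0545 z [ 0.01   0.008 -1.   ] F [-0.3  0.4 -0.3] g 1.0 q [-0.42 -0.7   2.14  0.01  1.69  1.1 ]
t 2.45 pos [ 0.3208 -0.0793  0.3159] yawx 0.0544 z [ 0.01   0.008 -1.   ] F [0.1 0.  0.7] g 0.998 q [-0.42 -0.69  2.14  0.01  1.69  1.1 ]
[-0.09393976  0.24968318  0.57199769] [-0.0939883   0.24968696  0.57224844]
```

View pics/w2d.png

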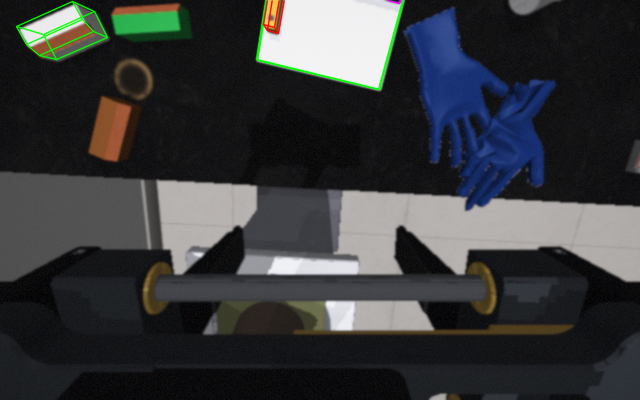

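```bash
python3 - <<'E'
import numpy as np
s=.033
for i in range(13):
    y=.0545+.15*i; print(round(s*np.cos(1.14-y),3),round(-s*np.sin(1.14-y),3))
E
```

```text
0.015 -0.029
0.02 -0.027
0.023 -0.023
0.027 -0.02
0.029 -0.015
0.031 -0.011
0.032 -0.006
0.033 -0.001
0.033 0.004
0.032 0.009
0.03 0.013
0.028 0.018
0.025 0.022
```

Call:
arm_command(targets=[{"dx":0.015,"dy":-0.029,"dz":0,"wx":0,"wy":0,"wz":-0.15,"grip":0.85},{"dx":0.02,"dy":-0.027,"dz":0.01,"wx":0,"wy":0,"wz":-0.15,"grip":0.85},{"dx":0.023,"dy":-0.023,"dz":0.01,"wx":0,"wy":0,"wz":-0.15,"grip":0.85},{"dx":0.027,"dy":-0.02,"dz":0.01,"wx":0,"wy":0,"wz":-0.15,"grip":0.85},{"dx":0.029,"dy":-0.015,"dz":0.01,"wx":0,"wy":0,"wz":-0.15,"grip":0.85},{"dx":0.031,"dy":-0.011,"dz":0.02,"wx":0,"wy":0,"wz":-0.15,"grip":0.85},{"dx":0.032,"dy":-0.006,"dz":0.02,"wx":0,"wy":0,"wz":-0.15,"grip":0.85},{"dx":0.033,"dy":-0.001,"dz":0.02,"wx":0,"wy":0,"wz":-0.15,"grip":0.85},{"dx":0.033,"dy":0.004,"dz":0.02,"wx":0,"wy":0,"wz":-0.15,"grip":0.85},{"dx":0.032,"dy":0.009,"dz":0.02,"wx":0,"wy":0,"wz":-0.15,"grip":0.85},{"dx":0.03,"dy":0.013,"dz":0.01,"wx":0,"wy":0,"wz":-0.15,"grip":0.85},{"dx":0.028,"dy":0.018,"dz":0,"wx":0,"wy":0,"wz":-0.15,"grip":0.85}])

```text
clock: 3.65
tool_pos: [0.491, 0.2918, 0.1481]
eef_rot: [0.599, 0.801, -0.002, -0.002]
ft_force: [0.3, -0.4, 1.0]
grip_width: 0.849
```

```bash
python3 - <<'E'
from h import *
to([.4961,.3009,.12],1.976)
E
```

```text
t 3.65 pos [0.491  0.2918 0.1481] yawx 1.8582 z [-0.006 -0.    -1.   ] F [ 0.3 -0.4  1. ] g 0.849 q [0.44 0.01 1.89 0.   1.25 0.15]
tool shift [0.0072 0.0076 0.0281]
wz -0.11775944633140467
```

Call:
arm_command(targets=[{"dx":0.005,"dy":0.006,"dz":0.01,"wx":0,"wy":0,"wz":-0.11,"grip":0.85},{"dx":0,"dy":0,"dz":0.01,"wx":0,"wy":0,"wz":0,"grip":0.85},{"dx":0,"dy":0,"dz":0,"wx":0,"wy":0,"wz":0,"grip":0.85}])

```text
clock: 3.95
tool_pos: [0.495, 0.3012, 0.1209]
eef_rot: [0.55, 0.835, -0.005, -0.005]
ft_force: [-0.3, 0.0, 0.5]
grip_width: 0.85
```

```bash
python3 - <<'E'
from h import *
save('s1.png','scene'); 
to([.4961,.3009,.006],1.976)
P=r.camera_params('wrist'); im=save('w3.png','wrist')
v=im[:,:,::-1].copy()
draw(v,'wrist',OFF,(.4961,.3009,.405),P,(0,255,0))
cv2.imwrite('pics/w3d.png',v)
E
```

```text
t 4.0 pos [0.4952 0.301  0.1215] yawx 1.9759 z [-0.013 -0.003 -1.   ] F [-0.1 -0.3 -0.4] g 0.851 q [0.45 0.05 1.89 0.   1.21 0.05]
tool shift [-0.0008  0.0023  0.1155]
wz -7.909124964156078e-05
```

View pics/w3d.png

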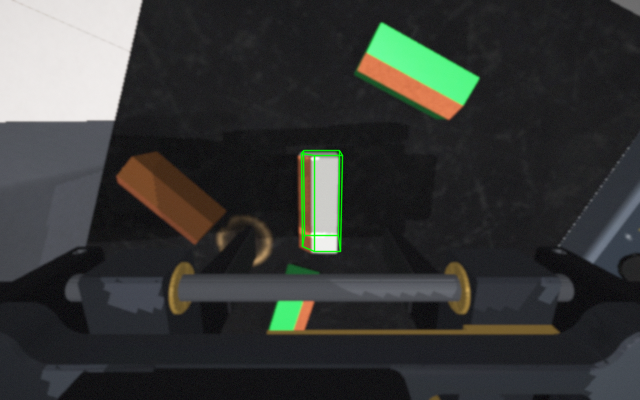

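View pics/s1.png

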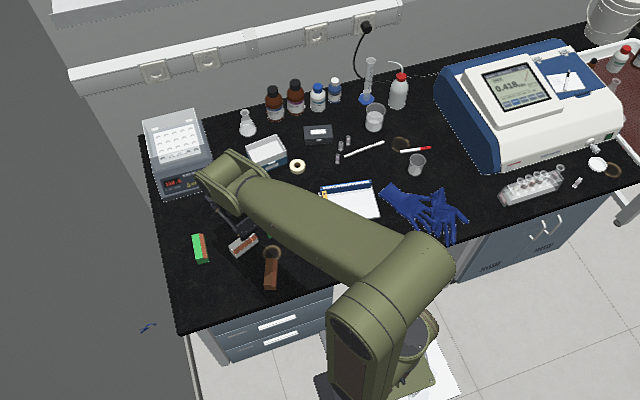

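Call:
arm_command(targets=[{"dx":-0.001,"dy":0.002,"dz":0.03,"wx":-0.013,"wy":-0.002,"wz":0,"grip":0.85},{"dx":0,"dy":0,"dz":0.03,"wx":0,"wy":0,"wz":0,"grip":0.85},{"dx":0,"dy":0,"dz":0.025,"wx":0,"wy":0,"wz":0,"grip":0.85},{"dx":0,"dy":0,"dz":0.01,"wx":0,"wy":0,"wz":0,"grip":0.85},{"dx":0,"dy":0,"dz":0,"wx":0,"wy":0,"wz":0,"grip":0.85}])

```text
clock: 4.55
tool_pos: [0.5017, 0.2995, 0.0312]
eef_rot: [0.554, 0.832, 0.006, 0.003]
ft_force: [-0.3, 0.7, -0.7]
grip_width: 0.847
```

```bash
python3 - <<'E'
from h import *
to([.4961,.3009,.006],1.976)
E
```

```text
t 4.55 pos [0.5017 0.2995 0.0312] yawx 1.9661 z [ 0.012  0.006 -1.   ] F [-0.3  0.7 -0.7] g 0.847 q [0.45 0.16 1.94 0.   1.03 0.05]
tool shift [ 0.0034 -0.005   0.0252]
wz -0.009855497777643496
```

Call:
arm_command(targets=[{"dx":0.003,"dy":-0.005,"dz":0.01,"wx":0.012,"wy":0,"wz":-0.01,"grip":0.85},{"dx":0,"dy":0,"dz":0.012,"wx":0,"wy":0,"wz":0,"grip":0.85},{"dx":0,"dy":0,"dz":0,"wx":0,"wy":0,"wz":0,"grip":0.85}])

```text
clock: 4.85
tool_pos: [0.498, 0.3011, 0.0115]
eef_rot: [0.551, 0.835, 0.003, 0.001]
ft_force: [-0.1, -0.3, -0.3]
grip_width: 0.851
```

```bash
python3 - <<'E'
from h import *
to([.4961,.3009,.006],1.976)
E
```

```text
t 4.85 pos [0.498  0.3011 0.0115] yawx 1.9754 z [ 0.005  0.004 -1.   ] F [-0.1 -0.3 -0.3] g 0.851 q [0.45 0.18 1.95 0.   1.   0.05]
tool shift [ 0.0006 -0.0018  0.0055]
wz -0.0006329800214412984
```

Call:
arm_command(targets=[{"dx":0.001,"dy":-0.002,"dz":0.004,"wx":0.005,"wy":0,"wz":0,"grip":0.85},{"dx":0,"dy":0,"dz":0,"wx":0,"wy":0,"wz":0,"grip":0},{"dx":0,"dy":0,"dz":0,"wx":0,"wy":0,"wz":0,"grip":0},{"dx":0,"dy":0,"dz":0,"wx":0,"wy":0,"wz":0,"grip":0},{"dx":0,"dy":0,"dz":0,"wx":0,"wy":0,"wz":0,"grip":0},{"dx":0,"dy":0,"dz":0,"wx":0,"wy":0,"wz":0,"grip":0},{"dx":0,"dy":0,"dz":0,"wx":0,"wy":0,"wz":0,"grip":0},{"dx":0,"dy":0,"dz":0,"wx":0,"wy":0,"wz":0,"grip":0}])

```text
clock: 5.65
tool_pos: [0.4969, 0.3021, 0.0093]
eef_rot: [0.551, 0.835, 0.002, 0.001]
ft_force: [0.1, 0.1, 0.3]
grip_width: 0.377
```

```bash
python3 - <<'E'
from h import *
st()
E
```

```text
t 5.65 pos [0.4969 0.3021 0.0093] yawx 1.9756 z [ 0.003  0.003 -1.   ] F [0.1 0.1 0.3] g 0.377 q [0.45 0.19 1.95 0.   1.   0.05]
```

Call:
arm_command(targets=[{"dx":0,"dy":0,"dz":-0.01,"wx":0,"wy":0,"wz":0,"grip":0},{"dx":0,"dy":0,"dz":-0.03,"wx":0,"wy":0,"wz":0,"grip":0},{"dx":0,"dy":0,"dz":-0.04,"wx":0,"wy":0,"wz":0,"grip":0},{"dx":-0.02,"dy":-0.006,"dz":-0.035,"wx":0,"wy":0,"wz":0.03,"grip":0},{"dx":-0.038,"dy":-0.012,"dz":-0.01,"wx":0,"wy":0,"wz":0.06,"grip":0},{"dx":-0.039,"dy":-0.009,"dz":0,"wx":0,"wy":0,"wz":0.07,"grip":0},{"dx":-0.04,"dy":-0.006,"dz":0,"wx":0,"wy":0,"wz":0.07,"grip":0},{"dx":-0.04,"dy":-0.004,"dz":0,"wx":0,"wy":0,"wz":0.07,"grip":0},{"dx":-0.04,"dy":-0.002,"dz":0,"wx":0,"wy":0,"wz":0.07,"grip":0},{"dx":-0.04,"dy":0.001,"dz":0,"wx":0,"wy":0,"wz":0.07,"grip":0},{"dx":-0.04,"dy":0.004,"dz":0,"wx":0,"wy":0,"wz":0.07,"grip":0},{"dx":-0.03,"dy":0.005,"dz":0,"wx":0,"wy":0,"wz":0.05,"grip":0}])

```text
clock: 6.85
tool_pos: [0.5181, -0.0386, 0.144]
eef_rot: [0.764, 0.645, 0.003, 0.002]
ft_force: [0.7, 0.6, -2.5]
grip_width: 0.375
```

```bash
python3 - <<'E'
from h import *
to([.534,-.0639,.12],1.403)
E
```

```text
t 6.85 pos [ 0.5181 -0.0386  0.144 ] yawx 1.4014 z [ 0.008  0.001 -1.   ] F [ 0.7  0.6 -2.5] g 0.375 q [-0.18 -0.12  2.01  0.    1.24 -0.01]
tool shift [-0.0223  0.0198  0.0241]
wz -0.0015733257076560037
```

Call:
arm_command(targets=[{"dx":-0.018,"dy":0.018,"dz":0.02,"wx":0.008,"wy":0,"wz":0,"grip":0},{"dx":0,"dy":0,"dz":0.02,"wx":0,"wy":0,"wz":0,"grip":0},{"dx":0,"dy":0,"dz":0,"wx":0,"wy":0,"wz":0,"grip":0}])

```text
clock: 7.15
tool_pos: [0.5337, -0.0652, 0.1057]
eef_rot: [0.767, 0.642, 0.002, 0.001]
ft_force: [-1.4, 0.7, -2.7]
grip_width: 0.376
```

```bash
python3 - <<'E'
from h import *
to([.534,-.0639,.0235],1.403)
P=r.camera_params('wrist'); im=save('w4.png','wrist'); st()
v=im[:,:,::-1].copy()
for p,c in((PL,(0,255,0)),(FE,(255,0,255)),(ST,(0,0,255))): draw(v,'wrist',p,(.5243,-.0795,-.168),P,c)
o=r.get_obs(); draw(v,'wrist',OFF,(o['tool_pos'][0],o['tool_pos'][1],1.403-np.pi/2),P,(0,255,0),z0=o['tool_pos'][2]-.0093)
cv2.imwrite('pics/w4d.png',v)
E
```

```text
t 7.15 pos [ 0.5337 -0.0652  0.1057] yawx 1.3935 z [ 0.004  0.001 -1.   ] F [-1.4  0.7 -2.7] g 0.376 q [-0.22 -0.03  2.    0.    1.17 -0.05]
tool shift [ 0.0012 -0.0003  0.0822]
wz -0.009528027956668517
t 7.2 pos [ 0.5349 -0.0653  0.1073] yawx 1.3941 z [ 0.007 -0.    -1.   ] F [-0.   0.4 -1.7] g 0.38 q [-0.22 -0.03  2.    0.    1.17 -0.05]
```

View pics/w4d.png

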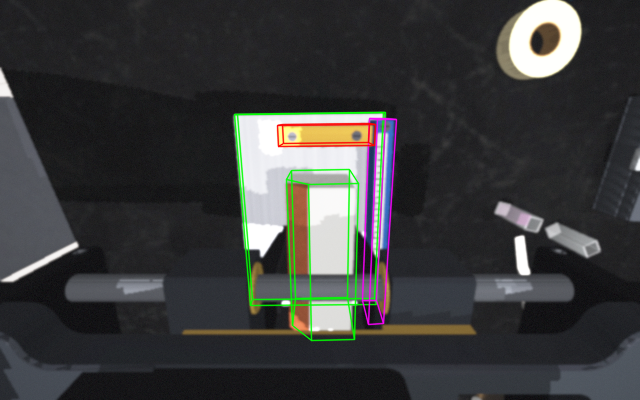

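Call:
arm_command(targets=[{"dx":0.001,"dy":0,"dz":0.03,"wx":0.004,"wy":0,"wz":-0.01,"grip":0},{"dx":0,"dy":0,"dz":0.03,"wx":0,"wy":0,"wz":0,"grip":0},{"dx":0,"dy":0,"dz":0.01,"wx":0,"wy":0,"wz":0,"grip":0},{"dx":0,"dy":0,"dz":0,"wx":0,"wy":0,"wz":0,"grip":0}])

```text
clock: 7.6
tool_pos: [0.5396, -0.0633, 0.0425]
eef_rot: [0.763, 0.647, 0.004, 0.005]
ft_force: [0.2, -0.5, -1.6]
grip_width: 0.373
```

```bash
python3 - <<'E'
from h import *
to([.534,-.0639,.0235],1.403)
E
```

```text
t 7.6 pos [ 0.5396 -0.0633  0.0425] yawx 1.4071 z [ 0.012 -0.001 -1.   ] F [ 0.2 -0.5 -1.6] g 0.373 q [-0.22  0.06  2.03  0.    1.04 -0.05]
tool shift [-0.0015 -0.0056  0.0189]
wz 0.004139684720087189
```

Call:
arm_command(targets=[{"dx":-0.001,"dy":-0.005,"dz":0.008,"wx":0.012,"wy":0.002,"wz":0,"grip":0},{"dx":0,"dy":-0.001,"dz":0.005,"wx":0.003,"wy":0,"wz":0,"grip":0},{"dx":0,"dy":0,"dz":0,"wx":0,"wy":0,"wz":0,"grip":0}])

```text
clock: 7.9
tool_pos: [0.5357, -0.0632, 0.0327]
eef_rot: [0.762, 0.647, 0.002, -0.0]
ft_force: [0.1, -0.4, -1.6]
grip_width: 0.376
```

```bash
python3 - <<'E'
from h import *
to([.534,-.0639,.0235],1.403)
E
```

```text
t 7.9 pos [ 0.5357 -0.0632  0.0327] yawx 1.4085 z [ 0.003  0.002 -1.   ] F [ 0.1 -0.4 -1.6] g 0.376 q [-0.22  0.07  2.04  0.    1.03 -0.06]
tool shift [-0.001  -0.0016  0.0092]
wz 0.0055060380239249085
```

Call:
arm_command(targets=[{"dx":0,"dy":-0.002,"dz":0.005,"wx":0.003,"wy":0,"wz":0.005,"grip":0},{"dx":0,"dy":0,"dz":0.003,"wx":0,"wy":0,"wz":0,"grip":0},{"dx":0,"dy":0,"dz":0.002,"wx":0,"wy":0,"wz":0,"grip":0}])

```text
clock: 8.2
tool_pos: [0.5352, -0.0631, 0.0241]
eef_rot: [0.764, 0.645, 0.002, 0.0]
ft_force: [-0.6, 0.2, -2.6]
grip_width: 0.375
```

Call:
arm_command(targets=[{"dx":0,"dy":0,"dz":0.001,"wx":0,"wy":0,"wz":0,"grip":0},{"dx":0,"dy":0,"dz":0.001,"wx":0,"wy":0,"wz":0,"grip":0}])

```text
clock: 8.4
tool_pos: [0.5356, -0.0633, 0.0232]
eef_rot: [0.764, 0.645, 0.002, 0.0]
ft_force: [-2.8, 0.7, 8.2]
grip_width: 0.377
```

Call:
arm_command(targets=[{"dx":0,"dy":0,"dz":0,"wx":0,"wy":0,"wz":0,"grip":0},{"dx":0.002,"dy":0,"dz":0,"wx":0,"wy":0,"wz":0,"grip":0},{"dx":0.002,"dy":0,"dz":0,"wx":0,"wy":0,"wz":0,"grip":0}])

```text
clock: 8.7
tool_pos: [0.5367, -0.0594, 0.0233]
eef_rot: [0.764, 0.645, 0.002, 0.001]
ft_force: [-0.1, 0.7, -2.4]
grip_width: 0.376
```

```bash
python3 - <<'E'
from h import *
st()
E
```

```text
t 8.7 pos [ 0.5367 -0.0594  0.0233] yawx 1.4025 z [ 0.004  0.002 -1.   ] F [-0.1  0.7 -2.4] g 0.376 q [-0.21  0.08  2.04  0.    1.01 -0.04]
```

Call:
arm_command(targets=[{"dx":0.002,"dy":0,"dz":0.0005,"wx":0,"wy":0,"wz":0,"grip":0},{"dx":0.001,"dy":0,"dz":0,"wx":0,"wy":0,"wz":0,"grip":0}])

```text
clock: 8.9
tool_pos: [0.5377, -0.0564, 0.0232]
eef_rot: [0.764, 0.645, 0.002, 0.001]
ft_force: [-0.0, 0.8, -1.2]
grip_width: 0.38
```

Call:
arm_command(targets=[{"dx":0.001,"dy":0,"dz":0.0005,"wx":0,"wy":0,"wz":0,"grip":0}])

```text
clock: 9.0
tool_pos: [0.5383, -0.0555, 0.0233]
eef_rot: [0.764, 0.645, 0.002, 0.002]
ft_force: [-0.1, -0.6, 3.8]
grip_width: 0.373
```

Call:
arm_command(targets=[{"dx":0.001,"dy":0,"dz":0.0005,"wx":0,"wy":0,"wz":0,"grip":0}])

```text
clock: 9.1
tool_pos: [0.5389, -0.0546, 0.0232]
eef_rot: [0.764, 0.646, 0.002, 0.002]
ft_force: [-1.2, -2.4, 1.5]
grip_width: 0.38
```

Call:
arm_command(targets=[{"dx":0.001,"dy":0,"dz":0,"wx":0,"wy":0,"wz":0,"grip":0}])

```text
clock: 9.2
tool_pos: [0.5389, -0.0546, 0.0233]
eef_rot: [0.763, 0.646, 0.001, 0.003]
ft_force: [-1.7, -7.4, 0.7]
grip_width: 0.378
```

Call:
arm_command(targets=[{"dx":0.001,"dy":0,"dz":0,"wx":0,"wy":0,"wz":0,"grip":0}])

```text
clock: 9.3
tool_pos: [0.5389, -0.0546, 0.0234]
eef_rot: [0.763, 0.646, 0.0, 0.004]
ft_force: [-1.1, -5.9, 1.2]
grip_width: 0.376
```

Call:
arm_command(targets=[{"dx":0,"dy":0,"dz":0,"wx":0,"wy":0,"wz":0,"grip":0},{"dx":0,"dy":0,"dz":0,"wx":0,"wy":0,"wz":0,"grip":0.5},{"dx":0,"dy":0,"dz":0,"wx":0,"wy":0,"wz":0,"grip":0.5},{"dx":0,"dy":0,"dz":0,"wx":0,"wy":0,"wz":0,"grip":0.5},{"dx":0,"dy":0,"dz":0,"wx":0,"wy":0,"wz":0,"grip":0.5}])

```text
clock: 9.8
tool_pos: [0.5389, -0.0537, 0.0228]
eef_rot: [0.764, 0.646, 0.001, 0.003]
ft_force: [-0.7, -0.1, -0.1]
grip_width: 0.498
```

```bash
python3 - <<'E'
from h import *
st()
E
```

```text
t 9.8 pos [ 0.5389 -0.0537  0.0228] yawx 1.4041 z [ 0.006 -0.003 -1.   ] F [-0.7 -0.1 -0.1] g 0.498 q [-0.2   0.08  2.04 -0.    1.01 -0.03]
```

Call:
arm_command(targets=[{"dx":0,"dy":0,"dz":-0.01,"wx":0,"wy":0,"wz":0,"grip":0.5},{"dx":0,"dy":0,"dz":-0.03,"wx":0,"wy":0,"wz":0,"grip":0.5},{"dx":-0.02,"dy":0,"dz":-0.04,"wx":0,"wy":0,"wz":0,"grip":0.5},{"dx":-0.04,"dy":0,"dz":-0.04,"wx":0,"wy":0,"wz":0,"grip":0.5},{"dx":0,"dy":0,"dz":0,"wx":0,"wy":0,"wz":0,"grip":0.5},{"dx":0,"dy":0,"dz":0,"wx":0,"wy":0,"wz":0,"grip":0.5}])

```text
clock: 10.4
tool_pos: [0.5283, -0.1096, 0.1452]
eef_rot: [0.763, 0.646, 0.001, 0.003]
ft_force: [-0.2, -0.7, -0.1]
grip_width: 0.503
```

```bash
cat >> h.py <<'E'
def jview(name,off,oz=.014,J=(.5243,-.0795,-.168),crop=None,s=1):
    P=r.camera_params('wrist'); im=save(name,'wrist'); v=cv2.resize(im[:,:,::-1],None,fx=s,fy=s,interpolation=cv2.INTER_CUBIC)
    for p,c in((PL,(0,255,0)),(FE,(255,0,255)),(ST,(0,0,255))): draw(v,'wrist',p,J,P,c,s)
    c,sn=np.cos(J[2]),np.sin(J[2])
    if off is not None: draw(v,'wrist',OFF,(J[0]+c*off[0]-sn*off[1],J[1]+sn*off[0]+c*off[1],J[2]+off[2]),P,(0,200,0),s,z0=oz)
    if crop: a,b,w,h=[q*s for q in crop]; v=v[b:b+h,a:a+w]
    cv2.imwrite('pics/d_'+name,v); return im,P
E
python3 - <<'E'
from h import *
st(); jview('w5.png',(.010,.025,0))
E
```

```text
t 10.4 pos [ 0.5283 -0.1096  0.1452] yawx 1.4058 z [ 0.005 -0.003 -1.   ] F [-0.2 -0.7 -0.1] g 0.503 q [-0.3  -0.07  1.97 -0.    1.24 -0.14]
```

View pics/d_w5.png

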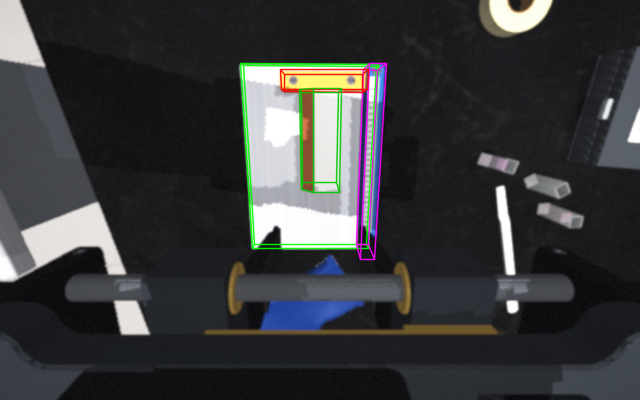

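View pics/w5.png

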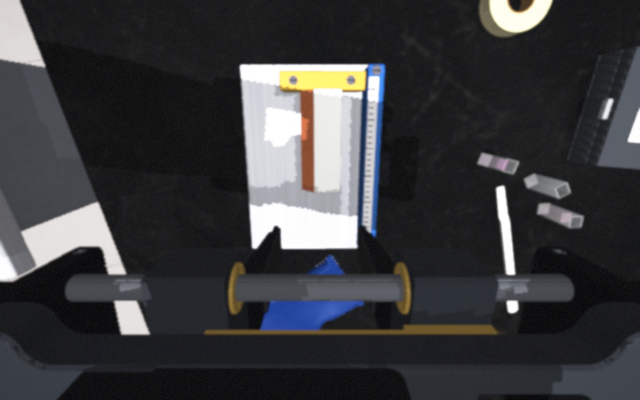

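```bash
python3 - <<'E'
import numpy as np
D=[((.161,-.63,.2134),(.1245,1.6516,1.3675)),((.3208,-.0793,.3159),(-.69,2.14,1.69)),((.4952,.301,.1215),(.05,1.89,1.21)),((.498,.3011,.0115),(.18,1.95,1.00)),((.5389,-.0537,.0228),(.08,2.04,1.01)),((.5283,-.1096,.1452),(-.07,1.97,1.24))]
A=[];b=[]
for p,q in D:
    rr=np.hypot(p[0],p[1]);a=q[0];c=q[0]+q[1]; s=sum(q)-np.pi
    A.append([1,0,np.sin(a),np.sin(c),np.cos(c)]);b.append(rr)
    A.append([0,1,np.cos(a),np.cos(c),-np.sin(c)]);b.append(p[2])
A=np.array(A);b=np.array(b); x,res,_,_=np.linalg.lstsq(A,b,rcond=None); print(x,res,(A@x-b).round(4))
a0,h,l2,l3,e=x
from scipy.optimize import brentq,fsolve
for L in(.15,.2,.25,.3):
  for tilt in (30,40,45):
    t=np.radians(tilt); R=.55;Z=.05
    wr=R-L*np.sin(t); wz=Z+L*np.cos(t)
    f=lambda q:[a0+l2*np.sin(q[0])+l3*np.sin(q[0]+q[1])+e*np.cos(q[0]+q[1])-wr,(h+L)+l2*np.cos(q[0])+l3*np.cos(q[0]+q[1])-e*np.sin(q[0]+q[1])-wz]
    q,i,ok,m=fsolve(f,[-.1,2.1],full_output=1); print(L,tilt,q.round(2),'q5',round(np.pi-t-q.sum(),2),ok)
E
```

```text
[-0.00556539 -0.06840084  0.44494119  0.61954384  0.03348111] [1.45559324e-05] [-0.0009  0.0006 -0.0002  0.0003  0.0029 -0.0003 -0.0004  0.0008 -0.0006
  0.0004 -0.0008 -0.0017]
0.15 30 [-0.08  2.19] q5 0.51 1
0.15 40 [-0.11  2.24] q5 0.31 1
0.15 45 [-0.11  2.26] q5 0.21 1
0.2 30 [-0.13  2.24] q5 0.5 1
0.2 40 [-0.16  2.32] q5 0.29 1
0.2 45 [-0.18  2.35] q5 0.18 1
0.25 30 [-0.18  2.3 ] q5 0.5 1
0.25 40 [-0.23  2.39] q5 0.28 1
0.25 45 [-0.24  2.43] q5 0.17 1
0.3 30 [-0.24  2.36] q5 0.49 1
0.3 40 [-0.3   2.47] q5 0.27 1
0.3 45 [-0.31  2.51] q5 0.15 1
```

Call:
arm_command(targets=[{"dx":0,"dy":0,"dz":-0.01,"wx":0,"wy":0,"wz":0.14,"grip":0.3},{"dx":0,"dy":-0.01,"dz":0,"wx":0,"wy":0,"wz":0.14,"grip":0.3},{"dx":0,"dy":-0.01,"dz":0,"wx":0,"wy":0,"wz":0.14,"grip":0.3},{"dx":0,"dy":-0.01,"dz":0,"wx":0,"wy":0,"wz":0.14,"grip":0.3},{"dx":0,"dy":0,"dz":0,"wx":0,"wy":0,"wz":0.14,"grip":0.3},{"dx":0,"dy":0,"dz":0,"wx":0,"wy":0,"wz":0.14,"grip":0.3},{"dx":0,"dy":0,"dz":0,"wx":0,"wy":0,"wz":0.14,"grip":0.3},{"dx":0,"dy":0,"dz":0,"wx":0,"wy":0,"wz":0.14,"grip":0.3},{"dx":0,"dy":0,"dz":0,"wx":0,"wy":0,"wz":0.14,"grip":0.3},{"dx":0,"dy":0,"dz":0,"wx":0,"wy":0,"wz":0.14,"grip":0.3},{"dx":0,"dy":0,"dz":0,"wx":0,"wy":0,"wz":0.14,"grip":0.3},{"dx":0,"dy":0,"dz":0,"wx":0,"wy":0,"wz":0,"grip":0.3}])

```text
clock: 11.65
tool_pos: [0.4905, -0.0825, 0.135]
eef_rot: [0.996, -0.092, -0.015, -0.003]
ft_force: [0.0, 0.2, 0.2]
grip_width: 0.3
```

```bash
cat >> h.py <<'E'
JP=(.5243,-.0795,-.168)
def jtarget(p,tilt,J=JP):
    "p in jig frame (m); desired tool: x along jig x tilted up, y=-jig y"
    o,R=st(); Rj=Ro.from_euler('z',J[2]).as_matrix()
    Rd=Rj@np.diag([1,-1,-1.])@Ro.from_euler('y',tilt).as_matrix()
    rel=Rj.T@(o['tool_pos']-np.array([J[0],J[1],0])); print('jig pos mm',(rel*1000).round(1),'F jig',(Rj.T@o['ft_force']).round(1))
    w=Ro.from_matrix(R.T@Rd).as_rotvec(); dw=Rj@(np.array(p)-rel); print('tool shift mm',(R.T@dw*1000).round(1),'w',w.round(4))
E
python3 - <<'E'
from h import *
jtarget([-.035,.025,.12],.6)
E
```

```text
t 11.65 pos [ 0.4905 -0.0825  0.135 ] yawx -0.1845 z [-0.028  0.009 -1.   ] F [0.  0.2 0.2] g 0.3 q [-0.28 -0.13  2.05  0.    1.26  1.48]
jig pos mm [-32.8  -8.6 135. ] F jig [0.  0.2 0.2]
tool shift mm [ -2.3 -33.5  15.3] w [ 0.0008  0.6296 -0.0174]
```

Call:
arm_command(targets=[{"dx":-0.005,"dy":-0.01,"dz":0,"wx":0,"wy":0.13,"wz":-0.01,"grip":0.3},{"dx":0,"dy":-0.01,"dz":0,"wx":0,"wy":0.13,"wz":0,"grip":0.3},{"dx":0,"dy":-0.01,"dz":0,"wx":0,"wy":0.13,"wz":0,"grip":0.3},{"dx":0,"dy":0,"dz":0,"wx":0,"wy":0.13,"wz":0,"grip":0.3},{"dx":0,"dy":0,"dz":0,"wx":0,"wy":0.1,"wz":0,"grip":0.3},{"dx":0,"dy":0,"dz":0,"wx":0,"wy":0,"wz":0,"grip":0.3}])

```text
clock: 12.25
tool_pos: [0.4877, -0.0466, 0.1245]
eef_rot: [0.953, -0.072, 0.293, 0.023]
ft_force: [-0.4, 0.0, -0.6]
grip_width: 0.299
```

```bash
python3 - <<'E'
from h import *
jtarget([-.03,.025,.026],.6)
E
```

```text
t 12.25 pos [ 0.4877 -0.0466  0.1245] yawx -0.1511 z [ 0.555 -0.085 -0.828] F [-0.4  0.  -0.6] g 0.299 q [-0.23 -0.57  2.47  0.07  0.65  1.45]
jig pos mm [-41.6  26.4 124.5] F jig [-0.4 -0.1 -0.6]
tool shift mm [-45.7   1.5  88. ] w [-0.0086  0.0041  0.014 ]
```

Call:
arm_command(targets=[{"dx":-0.011,"dy":0,"dz":0.022,"wx":-0.008,"wy":0,"wz":0.014,"grip":0.3},{"dx":-0.011,"dy":0,"dz":0.022,"wx":0,"wy":0,"wz":0,"grip":0.3},{"dx":-0.012,"dy":0.001,"dz":0.022,"wx":0,"wy":0,"wz":0,"grip":0.3},{"dx":0,"dy":0,"dz":0,"wx":0,"wy":0,"wz":0,"grip":0.3}])

```text
clock: 12.65
tool_pos: [0.4984, -0.0481, 0.0505]
eef_rot: [0.953, -0.076, 0.291, 0.025]
ft_force: [-0.4, 0.2, -0.3]
grip_width: 0.301
```

```bash
python3 - <<'E'
from h import *
jtarget([-.03,.025,.026],.6)
jview('w6.png',(.010,.025,0))
E
```

```text
t 12.65 pos [ 0.4984 -0.0481  0.0505] yawx -0.1569 z [ 0.551 -0.091 -0.83 ] F [-0.4  0.2 -0.3] g 0.301 q [-0.22 -0.39  2.5   0.07  0.45  1.45]
jig pos mm [-30.8  26.6  50.5] F jig [-0.4  0.1 -0.3]
tool shift mm [-13.1   1.5  20.7] w [-0.0019  0.0077  0.0092]
```

View pics/d_w6.png

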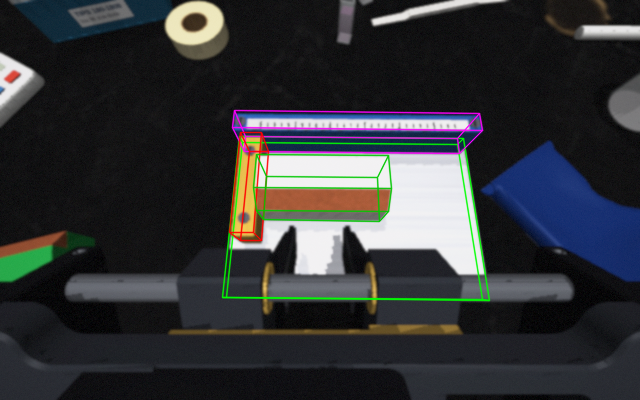

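Call:
arm_command(targets=[{"dx":-0.007,"dy":0.001,"dz":0.01,"wx":0,"wy":0.005,"wz":0.009,"grip":0.3},{"dx":-0.006,"dy":0,"dz":0.01,"wx":0,"wy":0,"wz":0,"grip":0.3},{"dx":0,"dy":0,"dz":0,"wx":0,"wy":0,"wz":0,"grip":0.3}])

```text
clock: 13.0
tool_pos: [0.5052, -0.0502, 0.0346]
eef_rot: [0.951, -0.078, 0.298, 0.025]
ft_force: [0.4, 0.5, 0.2]
grip_width: 0.299
```

```bash
python3 - <<'E'
from h import *
jtarget([-.02,.025,.027],.6)
E
```

```text
t 13.0 pos [ 0.5052 -0.0502  0.0346] yawx -0.1641 z [ 0.563 -0.093 -0.821] F [0.4 0.5 0.2] g 0.299 q [-0.22 -0.34  2.5   0.09  0.38  1.43]
jig pos mm [-23.7  25.7  34.6] F jig [0.4 0.6 0.2]
tool shift mm [-1.3  0.7  8.3] w [-0.0021 -0.0068  0.0032]
```

Call:
arm_command(targets=[{"dx":-0.005,"dy":0.001,"dz":0.004,"wx":0,"wy":-0.1,"wz":0,"grip":0.3},{"dx":-0.003,"dy":0,"dz":0.003,"wx":0,"wy":0,"wz":0,"grip":0.3},{"dx":0,"dy":0,"dz":0,"wx":0,"wy":0,"wz":0,"grip":0.3}])

```text
clock: 13.3
tool_pos: [0.5051, -0.0511, 0.0288]
eef_rot: [0.964, -0.078, 0.252, 0.021]
ft_force: [-0.1, 0.3, -0.3]
grip_width: 0.299
```

```bash
python3 - <<'E'
from h import *
jtarget([-.02,.025,.027],.5)
E
```

```text
t 13.3 pos [ 0.5051 -0.0511  0.0288] yawx -0.1618 z [ 0.482 -0.08  -0.873] F [-0.1  0.3 -0.3] g 0.299 q [-0.22 -0.28  2.44  0.06  0.48  1.46]
jig pos mm [-23.7  24.8  28.8] F jig [-0.1  0.3 -0.3]
tool shift mm [ 2.3 -0.2  3.4] w [-0.0017 -0.0103  0.0054]
```

Call:
arm_command(targets=[{"dx":0.0035,"dy":0,"dz":0.002,"wx":0,"wy":0,"wz":0.005,"grip":0.3},{"dx":0.002,"dy":0,"dz":0.001,"wx":0,"wy":0,"wz":0,"grip":0.3},{"dx":0.002,"dy":0,"dz":0.001,"wx":0,"wy":0,"wz":0,"grip":0.3},{"dx":0.003,"dy":0,"dz":0.0015,"wx":0,"wy":0,"wz":0,"grip":0.3},{"dx":0.003,"dy":0,"dz":0.0015,"wx":0,"wy":0,"wz":0,"grip":0.3},{"dx":0.003,"dy":0,"dz":0.0015,"wx":0,"wy":0,"wz":0,"grip":0.3}])

```text
clock: 13.9
tool_pos: [0.5238, -0.054, 0.0301]
eef_rot: [0.964, -0.081, 0.253, 0.02]
ft_force: [-0.2, -1.0, 0.2]
grip_width: 0.301
```

```bash
python3 - <<'E'
from h import *
jtarget([-.02,.025,.027],.5)
E
```

```text
t 13.9 pos [ 0.5238 -0.054   0.0301] yawx -0.1672 z [ 0.484 -0.08  -0.871] F [-0.2 -1.   0.2] g 0.301 q [-0.22 -0.23  2.4   0.06  0.46  1.47]
jig pos mm [-4.8 25.  30.1] F jig [-0.  -1.   0.2]
tool shift mm [-14.8   0.   -4.8] w [-0.0019 -0.0129  0.0007]
```

Call:
arm_command(targets=[{"dx":0.002,"dy":0,"dz":0.002,"wx":0,"wy":0,"wz":0,"grip":0.3},{"dx":0.002,"dy":0,"dz":0.001,"wx":0,"wy":0,"wz":0,"grip":0.3},{"dx":0.002,"dy":0,"dz":0.001,"wx":0,"wy":0,"wz":0,"grip":0.3}])

```text
clock: 14.2
tool_pos: [0.5317, -0.0553, 0.0294]
eef_rot: [0.964, -0.081, 0.253, 0.02]
ft_force: [-1.2, 0.0, 0.2]
grip_width: 0.297
```

```bash
python3 - <<'E'
from h import *
jtarget([-.02,.025,.027],.5); jview('w7.png',(.020,.025,0),crop=(170,80,340,200),s=2)
E
```

```text
t 14.2 pos [ 0.5317 -0.0553  0.0294] yawx -0.1672 z [ 0.484 -0.08  -0.871] F [-1.2  0.   0.2] g 0.297 q [-0.22 -0.21  2.38  0.06  0.46  1.47]
jig pos mm [ 3.3 25.1 29.4] F jig [-1.2 -0.2  0.2]
tool shift mm [-21.5   0.   -9.3] w [-0.0019 -0.0128  0.0007]
```

View pics/d_w7.png

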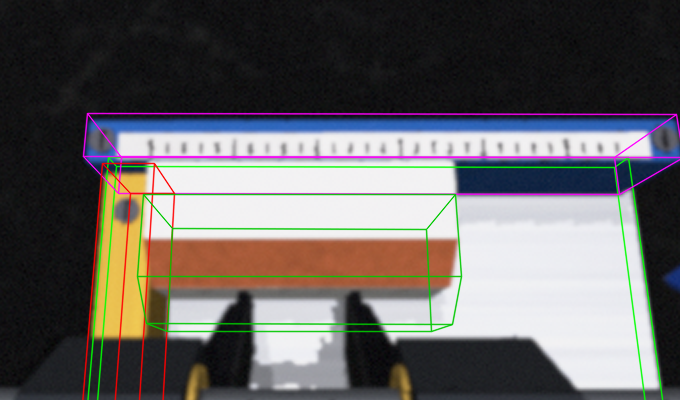

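Call:
arm_command(targets=[{"dx":0.001,"dy":0,"dz":0.0005,"wx":0,"wy":0,"wz":0,"grip":0.3}])

```text
clock: 14.35
tool_pos: [0.5329, -0.0555, 0.0294]
eef_rot: [0.964, -0.081, 0.253, 0.02]
ft_force: [-5.4, 0.3, 2.8]
grip_width: 0.3
```

Call:
arm_command(targets=[{"dx":0.001,"dy":0,"dz":0.0005,"wx":0,"wy":0,"wz":0,"grip":0.3}])

```text
clock: 14.45
tool_pos: [0.5331, -0.0555, 0.0287]
eef_rot: [0.964, -0.081, 0.251, 0.02]
ft_force: [-8.0, 0.7, 5.4]
grip_width: 0.3
```

Call:
arm_command(targets=[{"dx":0.001,"dy":0,"dz":0.0005,"wx":0,"wy":0,"wz":0,"grip":0.3}])

```text
clock: 14.55
tool_pos: [0.5331, -0.0554, 0.028]
eef_rot: [0.965, -0.08, 0.25, 0.02]
ft_force: [-6.5, 0.7, 4.8]
grip_width: 0.303
```

Call:
arm_command(targets=[{"dx":-0.005,"dy":0,"dz":-0.003,"wx":0,"wy":0,"wz":0,"grip":0.3},{"dx":-0.006,"dy":0,"dz":-0.003,"wx":0,"wy":0,"wz":0,"grip":0.3},{"dx":0.008,"dy":0,"dz":-0.014,"wx":0,"wy":0.03,"wz":0,"grip":0.3},{"dx":0.008,"dy":0,"dz":-0.014,"wx":0,"wy":0.05,"wz":0,"grip":0.3},{"dx":0,"dy":0,"dz":0,"wx":0,"wy":0,"wz":0,"grip":0.3}])

```text
clock: 15.05
tool_pos: [0.5193, -0.0531, 0.0608]
eef_rot: [0.953, -0.08, 0.29, 0.023]
ft_force: [0.2, 0.3, -0.2]
grip_width: 0.298
```

```bash
python3 - <<'E'
from h import *
jtarget([.004,.025,.052],.58); jview('w8.png',(.033,.025,0),crop=(150,100,360,200),s=2)
E
```

```text
t 15.05 pos [ 0.5193 -0.0531  0.0608] yawx -0.1672 z [ 0.549 -0.091 -0.831] F [ 0.2  0.3 -0.2] g 0.298 q [-0.22 -0.34  2.44  0.08  0.45  1.46]
jig pos mm [-9.4 25.2 60.8] F jig [ 0.2  0.3 -0.2]
tool shift mm [ 6.2  0.2 14.7] w [-0.0024 -0.0101  0.0007]
```

View pics/d_w8.png

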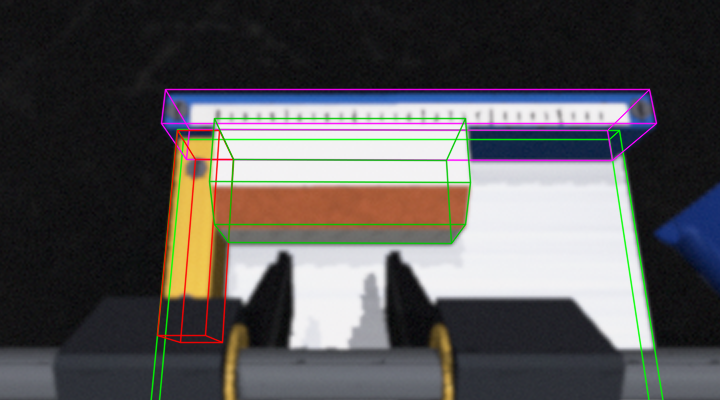

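```bash
python3 - <<'E'
import cv2
a=cv2.imread('pics/w8.png'); cv2.imwrite('pics/w8c.png',cv2.resize(a[100:300,150:510],None,fx=2,fy=2,interpolation=cv2.INTER_CUBIC))
E
```

```text
(no output)
```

View pics/w8c.png

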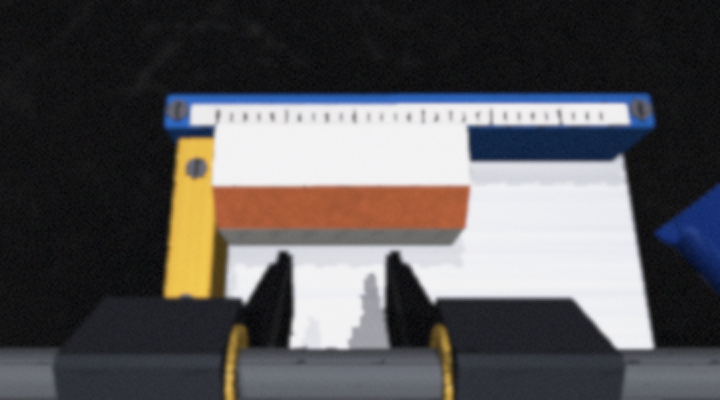

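Call:
arm_command(targets=[{"dx":0.003,"dy":0,"dz":0.007,"wx":0,"wy":0,"wz":0,"grip":0.3},{"dx":0.003,"dy":0,"dz":0.005,"wx":0,"wy":0,"wz":0,"grip":0.3},{"dx":0,"dy":0,"dz":0,"wx":0,"wy":0,"wz":0,"grip":0.3}])

```text
clock: 15.4
tool_pos: [0.5316, -0.0552, 0.0523]
eef_rot: [0.954, -0.08, 0.288, 0.023]
ft_force: [-0.8, -0.3, 0.2]
grip_width: 0.299
```

```bash
python3 - <<'E'
from h import *
jtarget([.0124,.025,.043],.58); jview('w9.png',(.033,.025,0),crop=(150,100,360,200),s=2)
E
```

```text
t 15.4 pos [ 0.5316 -0.0552  0.0523] yawx -0.1674 z [ 0.547 -0.09  -0.833] F [-0.8 -0.3  0.2] g 0.299 q [-0.22 -0.29  2.42  0.08  0.43  1.46]
jig pos mm [ 3.2 25.1 52.3] F jig [-0.7 -0.4  0.2]
tool shift mm [ 2.5  0.2 12.9] w [-0.0023 -0.0072  0.0005]
```

View pics/d_w9.png

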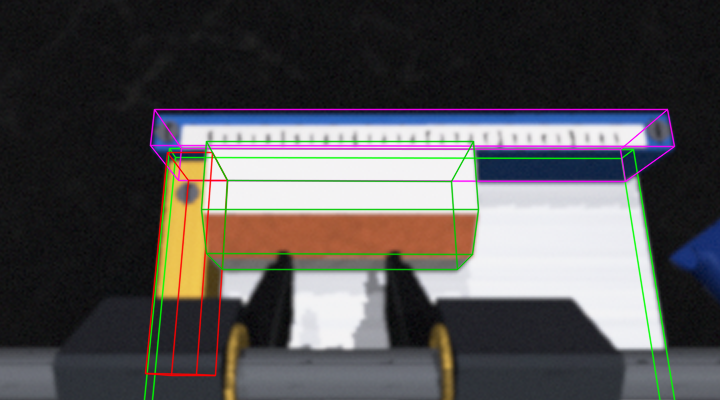

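Call:
arm_command(targets=[{"dx":0.0005,"dy":0,"dz":0.003,"wx":0,"wy":0,"wz":0,"grip":0.3},{"dx":0.0005,"dy":0,"dz":0.003,"wx":0,"wy":0,"wz":0,"grip":0.3},{"dx":0.0005,"dy":0,"dz":0.002,"wx":0,"wy":0,"wz":0,"grip":0.3}])

```text
clock: 15.75
tool_pos: [0.5372, -0.0561, 0.0449]
eef_rot: [0.954, -0.08, 0.287, 0.023]
ft_force: [-0.7, -0.0, 0.3]
grip_width: 0.299
```

Call:
arm_command(targets=[{"dx":0,"dy":0,"dz":0.001,"wx":0,"wy":0,"wz":0,"grip":0.3}])

```text
clock: 15.85
tool_pos: [0.5378, -0.0562, 0.0437]
eef_rot: [0.954, -0.08, 0.287, 0.023]
ft_force: [-0.0, -0.5, 0.9]
grip_width: 0.3
```

```bash
python3 - <<'E'
from h import *
jtarget([.0124,.025,.043],.58); jview('w10.png',(.033,.025,0),crop=(150,100,360,200),s=2)
E
```

```text
t 15.85 pos [ 0.5378 -0.0562  0.0437] yawx -0.1674 z [ 0.544 -0.09  -0.834] F [-0.  -0.5  0.9] g 0.3 q [-0.22 -0.25  2.41  0.08  0.4   1.45]
jig pos mm [ 9.4 25.2 43.7] F jig [ 0.  -0.5  0.9]
tool shift mm [2.1 0.2 2.2] w [-0.0024 -0.0042  0.0005]
```

View pics/d_w10.png

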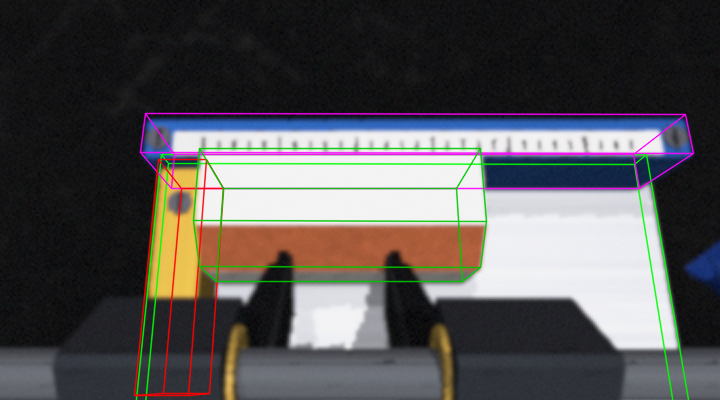

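Call:
arm_command(targets=[{"dx":0.001,"dy":0,"dz":0.001,"wx":0,"wy":0,"wz":0,"grip":0.3}])

```text
clock: 16.0
tool_pos: [0.539, -0.0564, 0.0431]
eef_rot: [0.954, -0.08, 0.287, 0.023]
ft_force: [0.2, -0.3, -0.6]
grip_width: 0.304
```

Call:
arm_command(targets=[{"dx":0.001,"dy":0,"dz":0.001,"wx":0,"wy":0,"wz":0,"grip":0.3}])

```text
clock: 16.1
tool_pos: [0.5403, -0.0566, 0.0428]
eef_rot: [0.954, -0.08, 0.287, 0.023]
ft_force: [-5.0, 0.3, 3.3]
grip_width: 0.299
```

Call:
arm_command(targets=[{"dx":0.001,"dy":0,"dz":0.001,"wx":0,"wy":0,"wz":0,"grip":0.3}])

```text
clock: 16.2
tool_pos: [0.5407, -0.0566, 0.0423]
eef_rot: [0.955, -0.08, 0.285, 0.023]
ft_force: [-29.4, 1.7, 25.8]
grip_width: 0.296
```

Call:
arm_command(targets=[{"dx":0,"dy":0,"dz":0,"wx":0,"wy":0,"wz":0,"grip":0.3}])

```text
clock: 16.3
tool_pos: [0.5403, -0.0566, 0.0426]
eef_rot: [0.955, -0.079, 0.284, 0.023]
ft_force: [-6.5, -0.4, 6.2]
grip_width: 0.303
```

Call:
arm_command(targets=[{"dx":0.0002,"dy":0,"dz":0.0004,"wx":0,"wy":0,"wz":0,"grip":0.3}])

```text
clock: 16.4
tool_pos: [0.5404, -0.0566, 0.0426]
eef_rot: [0.955, -0.079, 0.284, 0.023]
ft_force: [-8.2, 1.1, 8.2]
grip_width: 0.303
```

```bash
python3 - <<'E'
from h import *
jtarget([.0124,.025,.043],.58); jview('w11.png',(.033,.025,0),crop=(150,100,360,200),s=2)
for i in range(4): st(); r.camera('top')
st()
E
```

```text
t 16.4 pos [ 0.5404 -0.0566  0.0426] yawx -0.166 z [ 0.539 -0.089 -0.838] F [-8.2  1.1  8.2] g 0.303 q [-0.22 -0.24  2.4   0.08  0.41  1.45]
jig pos mm [12.  25.2 42.6] F jig [-8.3 -0.3  8.2]
tool shift mm [ 0.5  0.3 -0.1] w [-0.0027  0.0022  0.0016]
t 16.45 pos [ 0.5404 -0.0566  0.0426] yawx -0.1661 z [ 0.539 -0.089 -0.838] F [-9.9 -0.2  7.7] g 0.3 q [-0.22 -0.24  2.4   0.08  0.41  1.45]
t 16.5 pos [ 0.5404 -0.0566  0.0426] yawx -0.1661 z [ 0.539 -0.089 -0.838] F [-9.6  0.9  8.1] g 0.302 q [-0.22 -0.24  2.4   0.08  0.41  1.45]
t 16.55 pos [ 0.5404 -0.0566  0.0426] yawx -0.1661 z [ 0.539 -0.089 -0.838] F [-8.1  0.8  7.9] g 0.304 q [-0.22 -0.24  2.4   0.08  0.41  1.45]
t 16.6 pos [ 0.5404 -0.0566  0.0426] yawx -0.1661 z [ 0.539 -0.089 -0.838] F [-8.2  0.7  8.6] g 0.302 q [-0.22 -0.24  2.4   0.08  0.41  1.45]
t 16.65 pos [ 0.5404 -0.0566  0.0426] yawx -0.1661 z [ 0.539 -0.089 -0.838] F [-9.8  0.9  8.4] g 0.297 q [-0.22 -0.24  2.4   0.08  0.41  1.45]
```

View pics/w11.png

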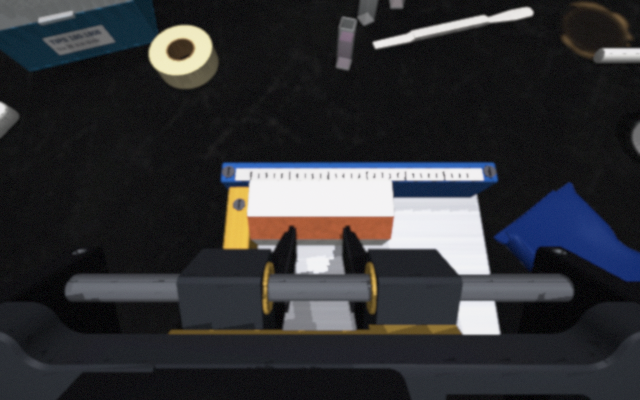

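```bash
python3 - <<'E'
import cv2
a=cv2.imread('pics/w11.png'); cv2.imwrite('pics/w11c.png',cv2.resize(a[150:260,210:410],None,fx=4,fy=4,interpolation=cv2.INTER_CUBIC))
E
```

```text
(no output)
```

View pics/w11c.png

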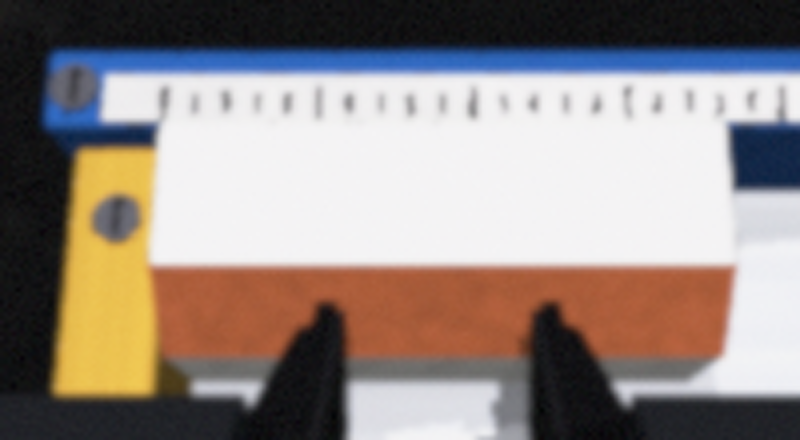

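```bash
python3 - <<'E'
from h import *
st(); print(r.job_done()); st()
E
```

```text
t 16.65 pos [ 0.5404 -0.0566  0.0426] yawx -0.1661 z [ 0.539 -0.089 -0.838] F [-9.8  0.9  8.4] g 0.297 q [-0.22 -0.24  2.4   0.08  0.41  1.45]
the job is handed in; nothing more can be done
None
the job is handed in; nothing more can be done
```

The white offcut is seated in the jig and was still held there by the diagonal push when I handed the job in, at 16.7 s of the 64 s. No verdict was reported.

I gripped the offcut, set it on the plate and slid it gently to the stop. After releasing it, I pushed it 23 mm to the fence with tilted fingers, then pressed on the bevel.

- **Final push:** it held steady over the last 0.25 s at about 12 N, a little under the 15 N you named. About 9 N of that goes towards the fence and 8 N downward. With the weight, the plate should carry about 10 N; these are wrist-sensor readings, not direct contact readings.
- **Position:** the last wrist picture shows the bar flush with the fence, with its bevel facing away from it. The gap to the stop is about 1 mm.
- **Bystanders:** I never went near the timer, beaker, tape or marker, but did not measure their positions again at the end.

Two things did not go as planned:
- **Force spike:** one 1 mm step of the final push briefly read about 29 N sideways and 26 N downward (39 N in all), so I eased off at once. With the weight that is about 28 N on the plate, so each surface stayed under 40 N by those readings. It was far more than intended, and the peak between readings is unknown.
- **Finger tilt:** the arm reaches only about 33° of tilt here (a wrist joint is near its limit), so the fingertips press the 45° bevel with their edge rather than flat.

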